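Refit the gear cover of a cone winder

TASK

Put the loose cover plate back on the cone winder's gear housing: lower it flat so that the three pin heads come up through the wide ends of its keyhole slots, and let go of it there. Then push the plate, away from the sliding bolt, until it stops fully home under the pin heads, and push the bolt all the way across behind the plate's tab so that it cannot slide back. Do not knock over the dye bottles.

Things in the scene. Friction and masses are not known exactly. Their poses are not given: they have to be found in the camera images.
- housing: Cone winder's gear housing, a grey box fixed to the table, 200 (x) by 140 (y) by 60 mm high, brass gears in an opening in its flat top; feet 8 mm high reach to y = +-84. Origin at the centre of its underside. From its +x face a shaft with a blue yarn cone sticks out 125 mm (cone 66 mm across, axis 36 mm up). Three steel pins stand on top; the slide bolt is at its -x end.
- pin (a point): Centre of the top of the single pin at the housing's -x side, at housing (-36, 0, 71) mm. The two others are alike, at (58, 42, 71) and (58, -42, 71). Each has a shank 6 mm in diameter, 7 mm long, standing on the top face (z = 60), and a head 12 mm in diameter, 4 mm thick.
- cover: Loose aluminium cover plate, 4 mm thick, 0.3 kg, flat on the table at the start. Origin on its underside, at the point that is right above the housing's origin, axes parallel, when fully home (60 mm up). Main plate: x -30 to 94, y -62 to 62 mm; a tab 40 mm wide runs on to x = -53. Sliding on the housing meets only friction, about 1 to 3 N, until the slot ends stop it on the shanks.
- slot (a point): Centre (underside) of the wide end, 17 mm square, of the cover's single keyhole slot, at cover (-18, 0) mm. The two others are at (76, 42) and (76, -42). From each a slot 10 mm wide runs to -x. The heads pass when the cover's origin is at housing x = -18, y = 0 (within 2 mm), same yaw: the plate is then pushed 18 mm along the housing's +x to be home.
- handle (a point): Centre of the grip bar of the cover's black bridge handle, 25 mm along +x from the cover's origin, 29 mm above the plate's underside, near the centre of mass. Bar 12 mm thick (along cover x), 70 mm long (along y), 10 mm high, on legs at its ends, with 20 mm free under it.
- bolt (a joint): Travel of the steel slide bolt on the housing's top, in m: near 0 = withdrawn (start, 0 to 0.005), 0.030 = fully across, at its end stop, behind the cover's tab. It moves along the housing's -y with about 1.5 N of friction and stays where left. It can cross only when the plate is home.
- bolt_knob (a point): Centre of the top of the bolt's upright round knob, 12 mm in diameter, 26 mm tall, on the bolt's bar (12 by 32 mm, 12 mm high). The knob's top is 98.5 mm above the table; with the bolt at 0 it is at housing (x, y) = (-62, 46) mm, fully across at (-62, 16) mm.
- bottle1: A standing dye bottle, 40 mm diameter, 115 mm tall, loose; origin at the centre of its underside. It may stand between or behind the task's things; do not knock it over.
- bottle2: A standing dye bottle, 40 mm diameter, 115 mm tall, loose; origin at the centre of its underside. It may stand between or behind the task's things; do not knock it over.
- bottle3: A standing dye bottle, 40 mm diameter, 115 mm tall, loose; origin at the centre of its underside. It may stand between or behind the task's things; do not knock it over.
There are look-alikes about, which are no part of the job. Leave any pink or yellow look-alike of the bottle2 alone.

How it is judged:
By the outcome, as a careful person would: the job done as asked, in the order asked, and still so for the second after the job is handed in, with the robot touching nothing.
It also fails if it takes over 46 s, if anything falls off the work surface, if the arm or the gripper's body presses on something with over 40 N, if the wrist force passes 120 N, or if a joint passes its speed limit or range.

ROBOT

A 6-joint arm with a two-finger parallel gripper is mounted at the origin on the work surface. World frame = base frame: x ahead of the robot, y to its left, z up, the work surface at z = 0. Lengths are in m, angles in rad, forces in N, time in s.
With the tool pointing down it reaches from about 0.375 to 0.75 m from the base axis. Payload 9 kg.
Tool frame: the origin (TCP) lies midway between the tips of the shut fingers; the grasp point (between the pads) lies 19 mm behind it; z points along the fingers, y is the line along which they close (so a half turn about z gives the same grasp; the last joint's range is limited). The gripper opens to 85 mm and grips with 20 to 120 N. Pads are 22 mm wide; open, the fingers measure 114 mm over their backs; the gripper's body (76 mm by 85 mm) begins 54 mm behind the grasp point. The pads swing forward as they close: fully open they stand 13 mm farther back than shut.
Start: joints at [0.96, 0.104, 0.097, 1.564, 0, 1.353], TCP at [0.23, 0.554, 0.231] pointing down, gripper open.
Joint ranges: [-2.99, 2.99], [-0.84, 1.86], [-1.1, 1.16], [-1.84, 2.11], [-1.51, 1.56], [-3.14, 3.14]. Speed limits (rad/s): [2.22, 2.22, 2.57, 3.14, 3.14, 3.14].

INTERFACE

Orientations are given as a rotation vector (axis times angle).
In Python, from rig import sense, read_camera, camera_params, hand_in gives the robot as it stands.
- The arm moves only by the tool drive_tool, never from a script. Its argument "plan" is a list of rows, each a list of 5 numbers: the gripper's target within -1 to 1 (fully open at 1, half-way at 0, shut at -1), then the shift along the tool's x, y, z each as a share of 60 cm, from -1 to 1, then the turn about the tool's z as a share of 120 degrees, from -1 to 1. A call has 1 to 5 rows; each row is the pose to reach, as a shift and turn from the pose commanded when the call began, along the tool's axes at that moment; what a row does not reach only later rows make up. A row lasts 1/10 s, in which the tool goes at most 50 mm and 8.59 degrees, less where a joint would pass 70% of its speed; a pose out of reach is approached as far as the arm can. A call with a number of a shift or a turn outside -1 to 1 is refused whole. A call with a gripper value outside its range is refused whole. The fingers move at their own pace and stop on an object; the grip force is fixed at half the most. Time passes only in rows, so rows that repeat a pose let the fingers close. It gives the time, the measured TCP pose, the force, the opening and the grip force at its end, in the units of the state.
- sense(): the state, without advancing time (a new reading comes with each control period).
- read_camera(name): name is "side" or "top" or "wrist"; returns the picture (420x560x3 uint8, red, green, blue); there is no depth.
- camera_params(name): a dict with "K" (3x3 intrinsics, pixels), "world_from_camera" (4x4, takes a point from camera to world coordinates). Camera axes: x right, y down, z forward; pixel columns grow to the right and rows downward; lengths in m; the calibration is good to about 2 mm. The wrist camera is an equidistant fisheye: a pixel r from the principal point sees the ray r / f radians off the axis. A picture is of the moment at which its call begins: read the wrist's pose just before it. camera_params takes no time and is no camera call; for the wrist camera it gives the pose at the moment of the call.
- hand_in(): hands the job in; it is judged then, once.
The state is a dict: "time_s": time; "joints": joint angles; "qvel": joint speeds; "joint_efforts": joint torques, N m; "position": TCP position; "tool_rot": TCP orientation; "ft_force": force on the tool from outside, world axes, zero at the start; "moment": the same for the moment, N m; "opening": opening from 0.0 (shut) to 1.0 (fully open); "grasp_force": force on a finger pad.
Only numpy, scipy, OpenCV 4.12 (cv2) and the standard library are available. Lean on these libraries where they do the work, as an engineer would, in place of code of your own. Each camera call takes 0.05 s, during which the arm holds its last target. There are 200 camera calls.

## Working session

There is one attempt and no reset: what is moved stays moved. The work goes in short steps, Python scripts to look and compute and a tool call to move; the robot and the scene stay as the last step left them, time stands still between calls to the robot, and variables do not carry over. Pictures are saved under pics/ and viewed, at most 10 in all, crops included, and the job is handed in when it is done.

Besides the shell and the picture viewer there is one more tool, called after "Emit:" in YAML: its name, and indented under it one key for each argument. drive_tool: Moves the arm, as the interface text tells. Its arguments: {"type":"object","properties":{"plan":{"type":"array"}},"required":["plan"]}

```bash
mkdir -p pics
cat > h.py <<'E'
import numpy as np, cv2
from scipy.spatial.transform import Rotation as R
from rig import sense, read_camera, camera_params, hand_in
def ray(name,u,v,P=None):
    P=P or camera_params(name);K=np.array(P["K"]);T=np.array(P["world_from_camera"])
    x=(u-K[0,2])/K[0,0];y=(v-K[1,2])/K[1,1]
    if name=="wrist":
        r=np.hypot(x,y);d=np.array([x/r*np.sin(r),y/r*np.sin(r),np.cos(r)]) if r>0 else np.array([0,0,1.])
    else: d=np.array([x,y,1])
    return T[:3,3],T[:3,:3]@d
def at(name,u,v,z,P=None):
    o,d=ray(name,u,v,P);return o+d*(z-o[2])/d[2]
def proj(name,p,P=None):
    P=P or camera_params(name);K=np.array(P["K"]);T=np.array(P["world_from_camera"])
    c=T[:3,:3].T@(np.array(p)-T[:3,3])
    if name=="wrist":
        r=np.hypot(c[0],c[1]);t=np.arctan2(r,c[2]);x,y=c[0]/r*t,c[1]/r*t
    else: x,y=c[0]/c[2],c[1]/c[2]
    return K[0,0]*x+K[0,2],K[1,1]*y+K[1,2]
def save(name,f,crop=None,s=1):
    im=read_camera(name)[:,:,::-1]
    cv2.imwrite("pics/raw_"+f,im)
    if crop: im=im[crop[1]:crop[3],crop[0]:crop[2]]
    cv2.imwrite("pics/"+f,cv2.resize(im,None,fx=s,fy=s,interpolation=cv2.INTER_CUBIC))
E
python3 - <<'E'
from h import *
P=camera_params("wrist"); print(P)
save("top","t0.png",None,1.4);save("side","s0.png",None,1.4)
for n in("top","side"):print(camera_params(n))
s=sense();print(s["position"],s["tool_rot"],R.from_rotvec(s["tool_rot"]).as_matrix().round(3))
E
```

```text
{'K': array([[325.1922621 ,   0.        , 277.5594795 ],
       [  0.        , 325.1922621 , 204.88466924],
       [  0.        ,   0.        ,   1.        ]]), 'world_from_camera': array([[ 0.3832952 ,  0.87538908,  0.29458233,  0.15460848],
       [ 0.9236221 , -0.36236176, -0.12496471,  0.58522247],
       [-0.00264737,  0.31998112, -0.94742022,  0.3740197 ],
       [ 0.        ,  0.        ,  0.        ,  1.        ]])}
{'K': array([[514.00352498,   0.        , 273.26409637],
       [  0.        , 514.00352498, 207.99014297],
       [  0.        ,   0.        ,   1.        ]]), 'world_from_camera': array([[-0.00399246, -0.99604975,  0.08870708,  0.56151367],
       [-0.99982594,  0.00559276,  0.0177991 ,  0.00587841],
       [-0.01822491, -0.08862058, -0.99589871,  1.00132202],
       [ 0.        ,  0.        ,  0.        ,  1.        ]])}
{'K': array([[403.34214783,   0.        , 281.76337734],
       [  0.        , 403.34214783, 213.65949605],
       [  0.        ,   0.        ,   1.        ]]), 'world_from_camera': array([[-0.97343898, -0.15318136,  0.17015293,  0.46448397],
       [-0.2283537 ,  0.59616047, -0.76970597,  0.68125734],
       [ 0.01646616, -0.78811685, -0.61530537,  0.61549478],
       [ 0.        ,  0.        ,  0.        ,  1.        ]])}
[0.22947211 0.55406202 0.23061183] [-6.12953199e-01 -3.08072134e+00  1.72275633e-03] [[-0.924  0.383 -0.001]
 [ 0.383  0.924 -0.001]
 [ 0.    -0.001 -1.   ]]
```

View pics/t0.png

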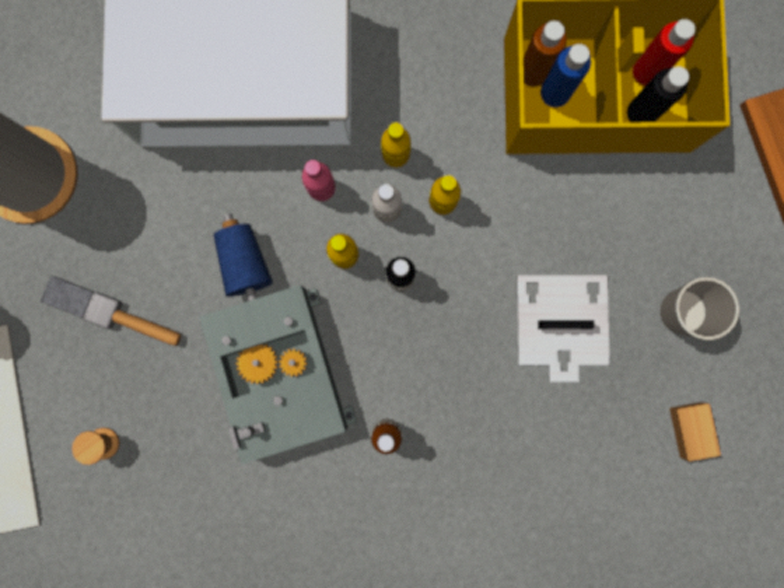

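View pics/s0.png

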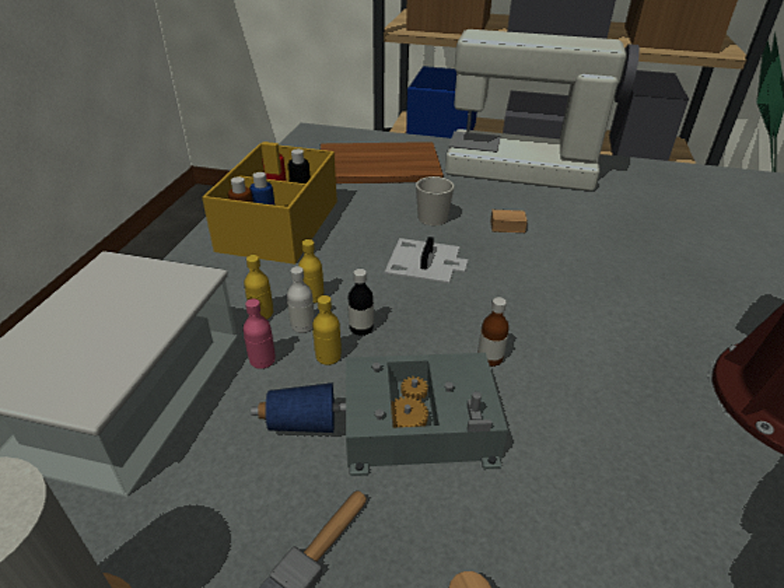

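Run:
```python
import cv2,numpy as np
im=cv2.imread("pics/raw_t0.png")
f=lambda x0,y0,x1,y1:cv2.resize(im[y0:y1,x0:x1],None,fx=4,fy=4,interpolation=cv2.INTER_CUBIC)
cv2.imwrite("pics/c0.png",np.hstack([f(140,190,255,335),f(365,165,440,310)]))
```

```text
(no output)
```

View pics/c0.png

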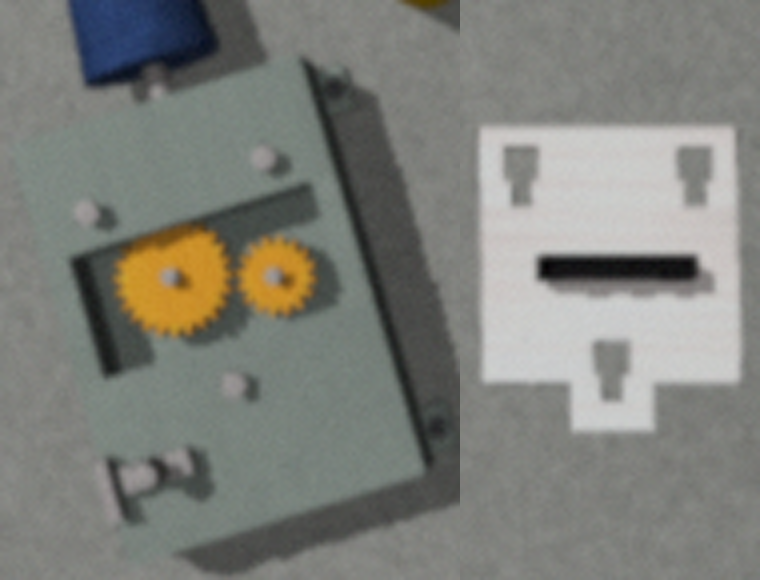

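The crop shows the pins at crop px (86,212), (264,158), (235,385). The cover's corners are at (480,126), (735,126), (740,382), (483,382), its tab end is at (571..655, 431), and the handle bar runs from (538,268) to (698,268).

```bash
cat >> h.py <<'E'
def fit(A,B):  # B = Rot*A+t in 2D
    A=np.array(A);B=np.array(B);a=A-A.mean(0);b=B-B.mean(0)
    th=np.arctan2((a[:,0]*b[:,1]-a[:,1]*b[:,0]).sum(),(a*b).sum())
    M=np.array([[np.cos(th),-np.sin(th)],[np.sin(th),np.cos(th)]])
    t=B.mean(0)-M@A.mean(0);return th,M,t,np.linalg.norm(A@M.T+t-B,axis=1)
E
python3 - <<'E'
from h import *
g=lambda u,v:((u+.5)/4-.5+140,(v+.5)/4-.5+190)
c=lambda u,v:((u-460+.5)/4-.5+365,(v+.5)/4-.5+165)
pins=[at("top",*g(*p),.071)[:2] for p in[(86,212),(264,158),(235,385)]]
th,M,t,e=fit([[.058,.042],[.058,-.042],[-.036,0]],pins);print("housing",np.degrees(th),t,e)
for n,p,z in[("knob",[-.062,.046],.0985),("c+",[-.1,.07],.06),("c2",[.1,-.07],.06)]:
    q=M@p+t;u=proj("top",[*q,z]);print(n,q,u,[(u[0]-140)*4,(u[1]-190)*4])
A=[[.094,.062],[.094,-.062],[-.03,-.062],[-.03,.062],[-.053,.02],[-.053,-.02]]
B=[at("top",*c(*p),.004)[:2] for p in[(480,126),(735,126),(740,382),(483,382),(571,431),(655,431)]]
th2,M2,t2,e2=fit(A,B);print("cover",np.degrees(th2),t2,e2,"handle",M2@[.025,0]+t2)
hb=[at("top",*c(*p),.033)[:2] for p in[(538,268),(698,268)]];print("bar",hb,np.mean(hb,0))
for n,u,v in[("black",401,268),("brown",386,442),("yel",340,243),("white",386,192),("pink",314,168),('y2',447,183)]:
    print(n,at("top",u/1.4,v/1.4,.115))
print("place origin",M@[-.018,0]+t,"handle",M@[.007,0]+t,"home handle",M@[.025,0]+t)
E
```

```text
housing 17.069589863287028 [0.53902791 0.16862903] [0.00048968 0.00025154 0.00033331]
knob [0.46625656 0.19440364] (np.float64(174.5722735959036), np.float64(309.14586973396365)) [np.float64(138.28909438361438), np.float64(476.5834789358546)]
c+ [0.42288571 0.20619216] (np.float64(172.2211412785531), np.float64(331.19938509622807)) [np.float64(128.88456511421236), np.float64(564.7975403849123)]
c2 [0.65517011 0.1310659 ] (np.float64(214.49831960746764), np.float64(203.02043480997088)) [np.float64(297.99327842987054), np.float64(52.08173923988352)]
cover -0.41072020564872674 [ 0.57813934 -0.22473193] [0.00050411 0.00016153 0.00087823 0.00027251 0.00024862 0.0001636 ] handle [ 0.6031387  -0.22491114]
bar [array([ 0.60206912, -0.1847057 ]), array([ 0.60171265, -0.2593801 ])] [ 0.60189089 -0.2220429 ]
black [ 0.66919003 -0.00124803  0.115     ]
brown [0.45662649 0.01828811 0.115     ]
yel [0.70101184 0.07450805 0.115     ]
white [0.76510697 0.01692595 0.115     ]
pink [0.79653785 0.10737914 0.115     ]
y2 [ 0.77593038 -0.05946664  0.115     ]
place origin [0.52182083 0.16334544] handle [0.54571955 0.17068376] home handle [0.56292663 0.17596735]
```

Emit:
drive_tool:
  plan:
    - [1,-0.06,-0.053,0,0.07]
    - [1,-0.12,-0.107,0,0.14]
    - [1,-0.18,-0.16,0,0.21]
    - [1,-0.24,-0.213,0,0.28]
    - [1,-0.3,-0.267,0,0.35]

```text
time_s: 0.6
position: [0.3349, 0.3357, 0.231]
tool_rot: [-1.684, -2.652, 0.0]
ft_force: [-0.1, -0.5, 0.4]
opening: 0.995
grasp_force: 0.0
```

```bash
cat >> h.py <<'E'
def go(x,y,z,yaw):  # target TCP, world angle (deg) of tool y; prints shares
    s=sense();M=R.from_rotvec(s["tool_rot"]).as_matrix();d=np.array([x,y,z])-s["position"]
    cur=np.degrees(np.arctan2(M[1,1],M[0,1]));dy=(yaw-cur+180)%360-180
    print("t",round(s["time_s"],2),"pos",np.round(s["position"],4),"yaw",round(cur,2),"dist",np.linalg.norm(d).round(4),"F",np.round(s["ft_force"],1),"open",round(s["opening"],3),"tilt",np.round(M[:2,2],4))
    print("shares",(M.T@d/.6).round(4),"turn",round(-dy/120,4))
E
python3 -c "
from h import *
go(.602,-.2235,.231,-.4);print(sense()['joints'])"
```

```text
t 0.6 pos [0.3349 0.3357 0.231 ] yaw 25.18 dist 0.6198 F [-0.1 -0.5  0.4] open 0.995 tilt [-0.0001 -0.0001]
shares [-1.0329e+00  6.4000e-03 -1.0000e-04] turn 0.2132
[ 5.09895440e-01 -2.81554200e-01 -2.68233089e-01  1.58423519e+00
 -9.27866585e-06  1.64120737e+00]
```

Emit:
drive_tool:
  plan:
    - [1,-0.082,0,0,0.053]
    - [1,-0.164,0,0,0.107]
    - [1,-0.246,0,0,0.16]
    - [1,-0.328,0,0,0.213]
    - [1,-0.41,0,0,0.213]

```text
time_s: 1.1
position: [0.4409, 0.1134, 0.2312]
tool_rot: [2.227, 2.216, 0.0]
ft_force: [0.4, -0.2, 0.1]
opening: 1.002
grasp_force: 0.0
```

Emit:
drive_tool:
  plan:
    - [1,-0.07,0.034,0,0]
    - [1,-0.14,0.068,0,0]
    - [1,-0.21,0.102,0,0]
    - [1,-0.28,0.136,0,0]
    - [1,-0.35,0.17,0,0]

```text
time_s: 1.6
position: [0.5427, -0.0967, 0.231]
tool_rot: [-2.223, -2.22, -0.0]
ft_force: [0.6, 0.5, -0.3]
opening: 1.001
grasp_force: 0.0
```

Emit:
drive_tool:
  plan:
    - [1,-0.07,0.034,0.0,0]
    - [1,-0.14,0.068,0.05,0]
    - [1,-0.21,0.1,0.1,0]
    - [1,-0.21,0.1,0.14,0]
    - [1,-0.21,0.1,0.14,0]

```text
time_s: 2.1
position: [0.5997, -0.2209, 0.1415]
tool_rot: [-2.219, -2.212, 0.003]
ft_force: [-0.4, 0.4, -0.9]
opening: 1.001
grasp_force: 0.0
```

```bash
python3 -c "
from h import *
go(.602,-.2235,.052,-.4)
import cv2
P=camera_params('wrist');save('wrist','w1.png',None,1.4)
M2=R.from_euler('z',-.41,degrees=True).as_matrix()
for p in [[.025,.035,.034],[.025,-.035,.034],[.094,.062,.004],[.094,-.062,.004],[-.053,.02,.004]]:
  q=M2@p+[.5781,-.2247,0];print(p,np.round(np.array(proj('wrist',q,P))*1.4))"
```

```text
t 2.1 pos [ 0.5997 -0.2209  0.1415] yaw -0.18 dist 0.0896 F [-0.4  0.4 -0.9] open 1.001 tilt [-0.0072  0.0045]
shares [-0.005   0.0048  0.1492] turn 0.0018
[0.025, 0.035, 0.034] [394. 230.]
[0.025, -0.035, 0.034] [393. 343.]
[0.094, 0.062, 0.004] [504. 180.]
[0.094, -0.062, 0.004] [491. 359.]
[-0.053, 0.02, 0.004] [274. 244.]
```

View pics/w1.png

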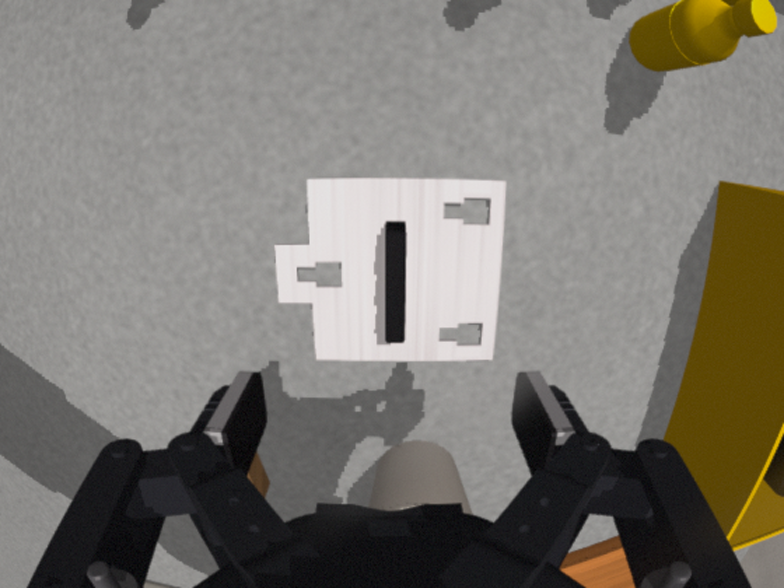

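The plate's corners at px (504,180) and (492,360), and the bar at (395,222..342), match the top-camera estimate to within 1–2 px. I'll descend and grasp.

Emit:
drive_tool:
  plan:
    - [1,-0.006,0.0055,0.07,0.002]
    - [1,-0.006,0.0055,0.13,0.002]
    - [1,-0.006,0.0055,0.18,0.002]
    - [1,-0.006,0.0055,0.21,0.002]
    - [1,-0.006,0.0055,0.215,0.002]

```text
time_s: 2.65
position: [0.6047, -0.2227, 0.0179]
tool_rot: [-2.225, -2.216, 0.0]
ft_force: [-0.1, 0.3, 0.3]
opening: 1.001
grasp_force: 0.0
```

```bash
python3 -c "
from h import *
go(.603,-.2245,.012,-.4)"
```

```text
t 2.65 pos [ 0.6047 -0.2227  0.0179] yaw -0.23 dist 0.0064 F [-0.1  0.3  0.3] open 1.001 tilt [-0.0016  0.0012]
shares [-0.0031 -0.0028  0.0098] turn 0.0014
```

Emit:
drive_tool:
  plan:
    - [1,-0.003,-0.003,0.01,0.001]
    - [0,-0.003,-0.003,0.01,0.001]
    - [-1,-0.003,-0.003,0.01,0.001]
    - [-1,-0.003,-0.003,0.01,0.001]
    - [-1,-0.003,-0.003,0.01,0.001]

```text
time_s: 3.15
position: [0.604, -0.2264, 0.0131]
tool_rot: [2.229, 2.213, 0.0]
ft_force: [-0.4, 0.0, 0.6]
opening: 0.333
grasp_force: 0.0
```

Emit:
drive_tool:
  plan:
    - [-1,0,0,0,0]
    - [-1,0,0,0,0]
    - [-1,0,0,0,0]
    - [-1,0,0,0,0]
    - [-1,0,0,0,0]

```text
time_s: 3.65
position: [0.6038, -0.2264, 0.0128]
tool_rot: [2.229, 2.213, 0.0]
ft_force: [-1.5, 0.5, 5.9]
opening: 0.125
grasp_force: 59.4
```

Emit:
drive_tool:
  plan:
    - [-1,0,0,-0.03,0]
    - [-1,0,0,-0.08,0]
    - [-1,0,0,-0.15,0]
    - [-1,0,0,-0.22,0]
    - [-1,0,0,-0.26,0]

```text
time_s: 4.15
position: [0.6042, -0.2265, 0.1713]
tool_rot: [2.228, 2.212, 0.001]
ft_force: [0.8, -0.8, -4.0]
opening: 0.121
grasp_force: 59.1
```

```bash
python3 -c "
from h import *
go(.5457,.1707,.168,17.1);save('wrist','w2.png',None,1)"
```

```text
t 4.15 pos [ 0.6042 -0.2265  0.1713] yaw -0.42 dist 0.4015 F [ 0.8 -0.8 -4. ] open 0.121 tilt [ 0.0022 -0.0012]
shares [ 0.6613 -0.1024  0.0045] turn -0.146
```

View pics/w2.png

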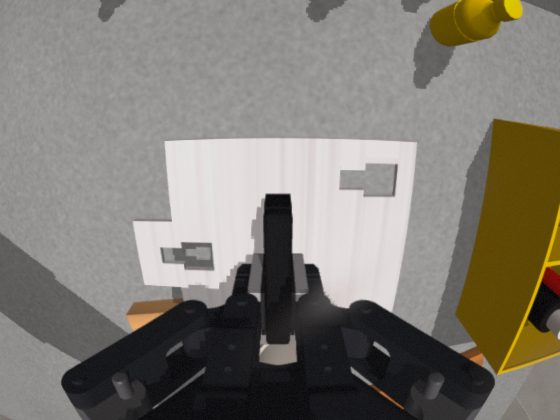

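```bash
python3 -c "
from h import *
s=sense();P=camera_params('wrist')
B=[at('wrist',u,v,.1625,P)[:2] for u,v in[(166,142),(415,142),(135,221)]]
th,M,t,e=fit([[-.03,.062],[.094,.062],[-.053,.02]],B)
print(np.degrees(th),t,e,'handle',M@[.025,0]+t,s['position'])"
```

```text
-0.2096719800089522 [ 0.58178437 -0.22671153] [0.00053176 0.00109326 0.00059963] handle [ 0.6067842  -0.22680302] [ 0.60532522 -0.2271711   0.17475346]
```

Emit:
drive_tool:
  plan:
    - [-1,0.04,-0.006,0,-0.01]
    - [-1,0.1,-0.0155,0,-0.02]
    - [-1,0.17,-0.026,0,-0.04]
    - [-1,0.24,-0.037,0,-0.06]
    - [-1,0.31,-0.048,0,-0.08]

```text
time_s: 4.7
position: [0.575, -0.0383, 0.1663]
tool_rot: [-2.034, -2.392, 0.001]
ft_force: [0.7, 0.3, -3.1]
opening: 0.126
grasp_force: 59.0
```

```bash
python3 -c "
from h import *
go(.5457,.1707,.168,17.1)"
```

```text
t 4.7 pos [ 0.575  -0.0383  0.1663] yaw 9.25 dist 0.2111 F [ 0.7  0.3 -3.1] open 0.126 tilt [-0.0021  0.0009]
shares [ 0.3517  0.0077 -0.0024] turn -0.0654
```

Emit:
drive_tool:
  plan:
    - [-1,0.07,0.0015,0,-0.02]
    - [-1,0.15,0.003,0,-0.04]
    - [-1,0.23,0.005,0,-0.0654]
    - [-1,0.31,0.007,0,-0.0654]
    - [-1,0.3517,0.008,0,-0.0654]

```text
time_s: 5.2
position: [0.5455, 0.1725, 0.1665]
tool_rot: [-1.863, -2.526, 0.001]
ft_force: [0.4, -0.2, -3.7]
opening: 0.126
grasp_force: 59.0
```

Emit:
drive_tool:
  plan:
    - [-1,0,0,0.05,0]
    - [-1,0,0,0.08,0]
    - [-1,0,0,0.08,0]
    - [-1,0,0,0.08,0]
    - [-1,0,0,0.08,0]

```text
time_s: 5.7
position: [0.5479, 0.1689, 0.1212]
tool_rot: [1.868, 2.525, 0.001]
ft_force: [0.1, -0.4, -2.8]
opening: 0.126
grasp_force: 59.1
```

```bash
python3 -c "
from h import *
go(.5457,.1707,.116,17.1)
P=camera_params('wrist');save('wrist','w3.png',[80,80,470,320],2)
print(P)
M=R.from_euler('z',17.07,degrees=True).as_matrix();h=np.array([.5390,.1686,0])
for p in [[-.036,0,.071],[.058,.042,.071],[.058,-.042,.071],[-.062,.046,.0985],[-.062,.016,.0985]]:
  a=np.array(proj('wrist',M@p+h,P));print(p,((a-80)*2).round())"
```

```text
t 5.7 pos [0.5479 0.1689 0.1212] yaw 17.0 dist 0.0059 F [ 0.1 -0.4 -2.8] open 0.126 tilt [0.0012 0.0002]
shares [ 0.0039 -0.0026  0.0087] turn -0.0008
{'K': array([[325.1922621 ,   0.        , 277.5594795 ],
       [  0.        , 325.1922621 , 204.88466924],
       [  0.        ,   0.        ,   1.        ]]), 'world_from_camera': array([[ 9.56479326e-01,  2.76206379e-01,  9.41134117e-02,
         5.24785554e-01],
       [ 2.91799857e-01, -9.05780974e-01, -3.07268076e-01,
         2.47210958e-01],
       [ 3.76734841e-04,  3.21357843e-01, -9.46957758e-01,
         2.64657425e-01],
       [ 0.00000000e+00,  0.00000000e+00,  0.00000000e+00,
         1.00000000e+00]])}
[-0.036, 0, 0.071] [256. 289.]
[0.058, 0.042, 0.071] [552. 162.]
[0.058, -0.042, 0.071] [533. 398.]
[-0.062, 0.046, 0.0985] [135. 171.]
[-0.062, 0.016, 0.0985] [147. 273.]
```

View pics/w3.png

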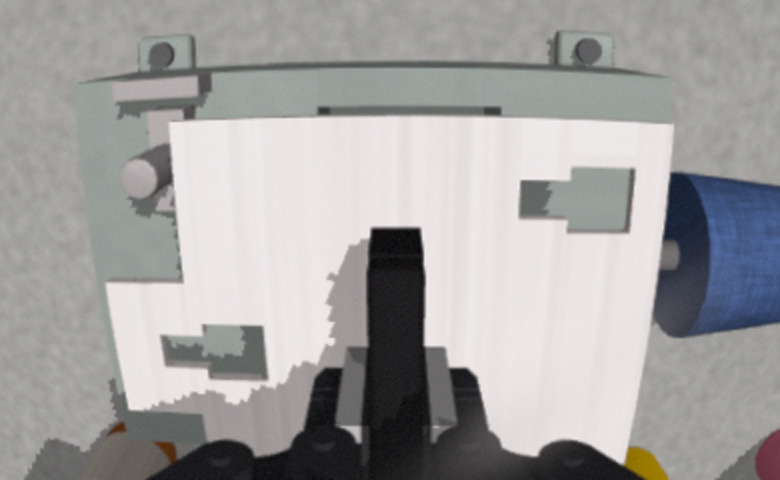

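```bash
python3 -c "
from h import *
s=sense();P=camera_params('wrist');z=s['position'][2]-.0128+.004
g=lambda u,v:((u+.5)/2-.5+80,(v+.5)/2-.5+80)
B=[at('wrist',*g(u,v),z,P)[:2] for u,v in[(170,122),(673,124),(107,281),(128,410)]]
th,M,t,e=fit([[-.03,.062],[.094,.062],[-.053,.02],[-.053,-.02]],B)
print(np.degrees(th),t,e,'handle',M@[.025,0]+t,s['position'])
print('knob',at('wrist',*g(139,178),.0985,P))
go(.5457,.1707,.088,17.1)"
```

```text
16.95052097854888 [0.524552   0.16270534] [0.00011368 0.00041631 0.00042907 0.00095897] handle [0.54846592 0.16999398] [0.54803615 0.16892522 0.12144081]
knob [0.46782093 0.19271738 0.0985    ]
t 5.75 pos [0.548  0.1689 0.1214] yaw 17.0 dist 0.0336 F [ 0.9  0.2 -3.5] open 0.124 tilt [0.0017 0.0002]
shares [ 0.004  -0.003   0.0557] turn -0.0009
```

Emit:
drive_tool:
  plan:
    - [-1,0.0023,-0.0024,0.02,-0.001]
    - [-1,0.0023,-0.0024,0.04,-0.001]
    - [-1,0.0023,-0.0024,0.0557,-0.001]
    - [-1,0.0023,-0.0024,0.0557,-0.001]
    - [-1,0.0023,-0.0024,0.0557,-0.001]

```text
time_s: 6.25
position: [0.5452, 0.17, 0.0864]
tool_rot: [-1.865, -2.527, 0.001]
ft_force: [0.1, -0.5, -2.8]
opening: 0.123
grasp_force: 59.0
```

```bash
python3 -c "
from h import *
go(.5457,.1707,.088,17.1)
P=camera_params('wrist');save('wrist','w4.png',[110,100,430,310],2.5)
print(camera_params('wrist')['world_from_camera'])
M=R.from_euler('z',17.07,degrees=True).as_matrix();h=np.array([.5390,.1686,0])
for p in [[-.036,0,.071],[.058,.042,.071],[.058,-.042,.071]]:
  a=np.array(proj('wrist',M@p+h,P));print(p,((a-[110,100])*2.5).round())"
```

```text
t 6.25 pos [0.5452 0.17   0.0864] yaw 17.14 dist 0.0018 F [ 0.1 -0.5 -2.8] open 0.123 tilt [-0.0008  0.    ]
shares [ 0.0009  0.0012 -0.0026] turn 0.0003
[[ 9.55747923e-01  2.78801886e-01  9.38904501e-02  5.22480187e-01]
 [ 2.94186132e-01 -9.05053864e-01 -3.07135186e-01  2.48250232e-01]
 [-6.53954374e-04  3.21165085e-01 -9.47022999e-01  2.30484207e-01]
 [ 0.00000000e+00  0.00000000e+00  0.00000000e+00  1.00000000e+00]]
[-0.036, 0, 0.071] [225. 377.]
[0.058, 0.042, 0.071] [664. 195.]
[0.058, -0.042, 0.071] [624. 527.]
```

View pics/w4.png

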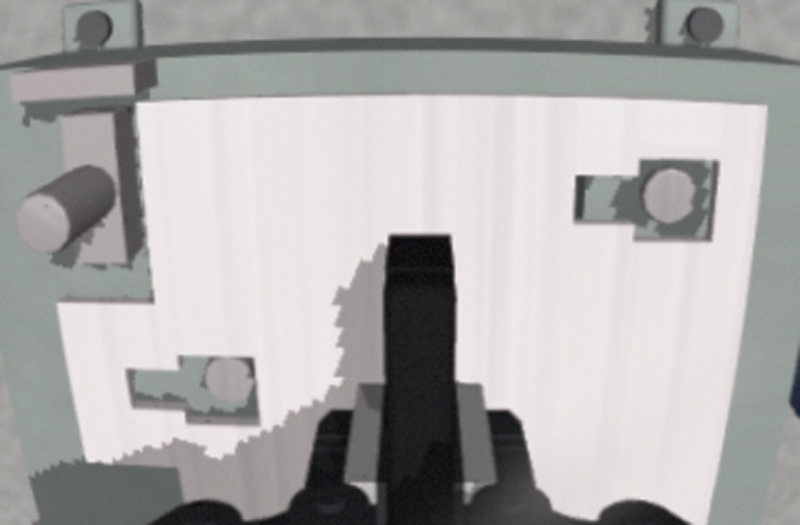

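```bash
python3 -c "
from h import *
s=sense();P=camera_params('wrist');z=s['position'][2]-.0128+.004
g=lambda u,v:((u+.5)/2.5-.5+110,(v+.5)/2.5-.5+100)
w=lambda l,z:np.mean([at('wrist',*g(*p),z,P)[:2] for p in l],0)
a=[w([(641,160),(719,162),(711,241),(633,240)],z),w([(179,356),(253,357),(259,425),(187,424)],z)]
b=[w([(669,195)],.071),w([(229,377)],.071)]
Rm=R.from_euler('z',17.07,degrees=True).as_matrix()[:2,:2]
for x,y in zip(a,b):print(x,y,'pin-slot in housing axes mm',Rm.T@(y-x)*1e3)
d=a[0]-a[1];e=b[0]-b[1];print(np.degrees(np.arctan2(d[1],d[0])-np.arctan2(e[1],e[0])),np.linalg.norm(d),np.linalg.norm(e),s['position'])"
```

```text
[0.58281855 0.22642689] [0.58352395 0.22609922] pin-slot in housing axes mm [ 0.57813841 -0.5202954 ]
[0.50484066 0.15819817] [0.5055028 0.1582777] pin-slot in housing axes mm [ 0.65631609 -0.11833745]
0.18563365857000116 0.10361327687436493 0.10337823613904658 [0.54559304 0.17002501 0.08699072]
```

Emit:
drive_tool:
  plan:
    - [-1,-0.0005,0.001,0.006,0]
    - [-1,-0.0005,0.001,0.012,0]
    - [-1,-0.0005,0.001,0.018,0]
    - [-1,-0.0005,0.001,0.022,0]
    - [-1,-0.0005,0.001,0.022,0]

```text
time_s: 6.8
position: [0.5459, 0.1699, 0.0732]
tool_rot: [-1.865, -2.527, 0.001]
ft_force: [-0.0, -0.4, -2.8]
opening: 0.123
grasp_force: 59.1
```

```bash
python3 -c "
from h import *
go(.5457,.1707,.0728,17.1);"
```

```text
t 6.8 pos [0.5459 0.1699 0.0732] yaw 17.14 dist 0.0009 F [-0.  -0.4 -2.8] open 0.123 tilt [-0.0007  0.    ]
shares [0.0014 0.0001 0.0006] turn 0.0003
```

Still carrying the weight, so I'll lower slightly more.

Emit:
drive_tool:
  plan:
    - [-1,0,0,0.001,0]
    - [-1,0,0,0.002,0]
    - [-1,0,0,0.002,0]

```text
time_s: 7.1
position: [0.5463, 0.1699, 0.0728]
tool_rot: [1.865, 2.527, 0.001]
ft_force: [-0.3, -1.3, -2.2]
opening: 0.126
grasp_force: 59.2
```

Emit:
drive_tool:
  plan:
    - [-1,0,0,0.001,0]
    - [-1,0,0,0.0015,0]
    - [-1,0,0,0.0015,0]
    - [-1,0,0,0.0015,0]

```text
time_s: 7.5
position: [0.5464, 0.1699, 0.0728]
tool_rot: [1.865, 2.527, 0.001]
ft_force: [-4.8, -0.2, 6.6]
opening: 0.126
grasp_force: 60.4
```

Emit:
drive_tool:
  plan:
    - [0,0,0,0,0]
    - [0,0,0,0,0]
    - [0,0,0,0,0]
    - [0,0,0,0,0]
    - [0,0,0,0,0]

```text
time_s: 8.0
position: [0.5462, 0.1699, 0.0715]
tool_rot: [1.866, 2.528, 0.0]
ft_force: [-0.5, 0.4, -0.0]
opening: 0.498
grasp_force: 0.0
```

```bash
python3 -c "
from h import *
go(.5457,.1707,.0728,17.1)
P=camera_params('wrist');save('wrist','w5.png',[110,100,430,310],2.5)"
```

```text
t 8.0 pos [0.5462 0.1699 0.0715] yaw 17.14 dist 0.0016 F [-0.5  0.4 -0. ] open 0.498 tilt [0.0001 0.0001]
shares [ 0.0015 -0.0005 -0.0021] turn 0.0003
```

View pics/w5.png

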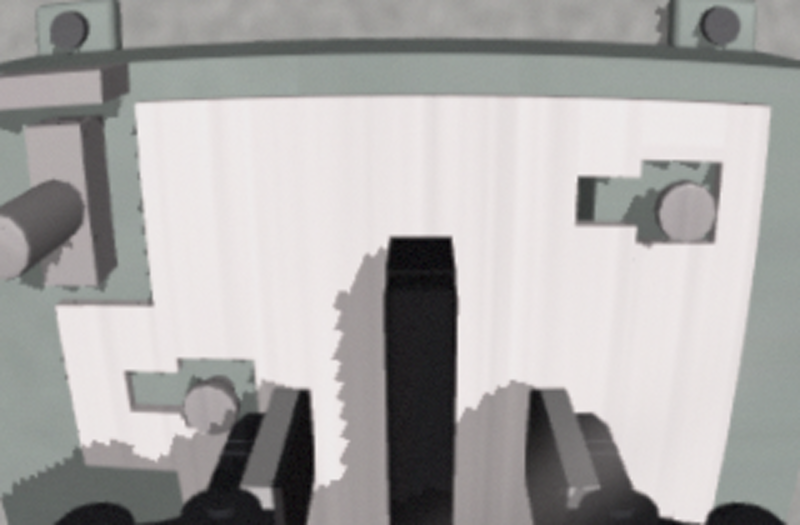

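The heads stand up through the wide ends, with visible heads at (686,212) and (210,408), and the plate is down and released. Next I push the handle along +x with the open rear finger.

Emit:
drive_tool:
  plan:
    - [0,0,0.01,0,0]
    - [0,0,0.02,0,0]
    - [0,0,0.03,0,0]
    - [0,0,0.04,0,0]
    - [0,0,0.047,0,0]

```text
time_s: 8.55
position: [0.5733, 0.1783, 0.0715]
tool_rot: [-1.865, -2.527, 0.001]
ft_force: [-5.1, -1.6, 4.3]
opening: 0.504
grasp_force: 2.4
```

Emit:
drive_tool:
  plan:
    - [0,0,0.002,0,0]
    - [0,0,0.004,0,0]
    - [0,0,0.004,0,0]

```text
time_s: 8.85
position: [0.5755, 0.179, 0.0715]
tool_rot: [-1.865, -2.528, -0.0]
ft_force: [-2.5, -0.1, 2.1]
opening: 0.502
grasp_force: 1.2
```

Emit:
drive_tool:
  plan:
    - [0,0,0.002,0,0]
    - [0,0,0.004,0,0]
    - [0,0,0.004,0,0]

```text
time_s: 9.15
position: [0.5779, 0.1797, 0.0715]
tool_rot: [1.866, 2.528, 0.001]
ft_force: [-0.9, -0.3, 0.6]
opening: 0.501
grasp_force: 0.9
```

Emit:
drive_tool:
  plan:
    - [0,0,0.002,0,0]
    - [0,0,0.003,0,0]
    - [0,0,0.003,0,0]

```text
time_s: 9.45
position: [0.5781, 0.1798, 0.0714]
tool_rot: [-1.865, -2.526, 0.004]
ft_force: [-10.1, -2.9, 5.3]
opening: 0.5
grasp_force: 5.1
```

Emit:
drive_tool:
  plan:
    - [0,0,0.0015,0,0]
    - [0,0,0.0015,0,0]
    - [0,0,0.0015,0,0]

```text
time_s: 9.75
position: [0.5782, 0.1798, 0.0714]
tool_rot: [-1.864, -2.526, 0.006]
ft_force: [-14.0, -5.0, 7.9]
opening: 0.496
grasp_force: 7.3
```

Emit:
drive_tool:
  plan:
    - [0,0,-0.01,0,0]
    - [0,0,-0.02,0,0]
    - [0,0,-0.02,-0.04,0]
    - [0,0,-0.02,-0.1,0]
    - [0,0,-0.02,-0.13,0]

```text
time_s: 10.25
position: [0.57, 0.177, 0.1528]
tool_rot: [1.864, 2.525, 0.005]
ft_force: [0.6, 0.1, 0.1]
opening: 0.503
grasp_force: 0.0
```

```bash
python3 -c "
from h import *
P=camera_params('wrist');save('wrist','w6.png',[80,80,470,320],2)
M=R.from_euler('z',17.07,degrees=True).as_matrix();h=np.array([.5400,.1689,0])
for p in [[-.036,0,.071],[.058,.042,.071],[-.062,.044,.0985],[-.03,.062,.064],[.094,.062,.064],[-.053,.02,.064]]:
  a=np.array(proj('wrist',M@p+h,P));print(p,((a-80)*2).round())
go(*(M@[-.062,.07,0]+h)[:2],.16,17.1)
print(sense()['joints'])"
```

```text
[-0.036, 0, 0.071] [214. 260.]
[0.058, 0.042, 0.071] [469. 148.]
[-0.062, 0.044, 0.0985] [109. 162.]
[-0.03, 0.062, 0.064] [224.  92.]
[0.094, 0.062, 0.064] [566.  93.]
[-0.053, 0.02, 0.064] [173. 205.]
t 10.3 pos [0.5711 0.1771 0.1553] yaw 17.14 dist 0.1182 F [1.5 0.2 3.2] open 0.503 tilt [0.0074 0.0009]
shares [ 0.119  -0.1567 -0.0091] turn 0.0004
[ 8.20948984e-02  8.65820423e-02 -5.89699662e-02  1.41779480e+00
  2.89433167e-04  1.35370283e+00]
```

View pics/w6.png

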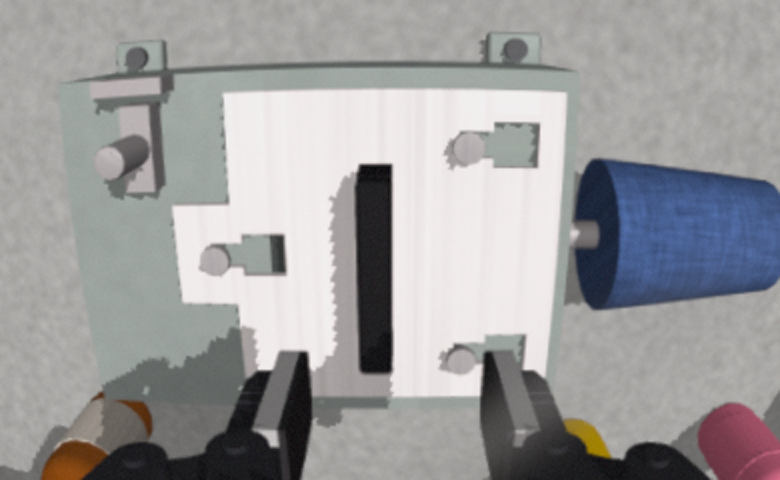

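Plate is fully home: the heads at (214,260), (469,148) and (460,359) sit at the narrow slot ends. The knob top at (109,162) matches the prediction. Next I move to the knob's +y side with the fingers shut.

Emit:
drive_tool:
  plan:
    - [-1,0.03,-0.04,0,0]
    - [-1,0.06,-0.08,0,0]
    - [-1,0.095,-0.12,0,0]
    - [-1,0.124,-0.157,0,0]
    - [-1,0.124,-0.157,0,0]

```text
time_s: 10.8
position: [0.4545, 0.2214, 0.1495]
tool_rot: [-1.862, -2.529, -0.001]
ft_force: [0.1, -1.1, 1.1]
opening: 0.003
grasp_force: 0.0
```

```bash
python3 -c "
from h import *
M=R.from_euler('z',17.07,degrees=True).as_matrix();h=np.array([.5400,.1689,0])
go(*(M@[-.062,.073,0]+h)[:2],.084,17.1)"
```

```text
t 10.8 pos [0.4545 0.2214 0.1495] yaw 17.27 dist 0.0657 F [ 0.1 -1.1  1.1] open 0.003 tilt [-0.0001  0.0007]
shares [-0.0039  0.0071  0.1091] turn 0.0014
```

Emit:
drive_tool:
  plan:
    - [-1,-0.001,0.007,0.02,0.001]
    - [-1,-0.001,0.007,0.05,0.001]
    - [-1,-0.001,0.007,0.08,0.001]
    - [-1,-0.001,0.007,0.1,0.001]
    - [-1,-0.001,0.007,0.109,0.001]

```text
time_s: 11.3
position: [0.4609, 0.2203, 0.0822]
tool_rot: [-1.868, -2.524, 0.002]
ft_force: [0.2, 0.2, 0.1]
opening: -0.001
grasp_force: 0.0
```

Emit:
drive_tool:
  plan:
    - [-1,-0.008,0,0,0]
    - [-1,-0.016,0,0,0]
    - [-1,-0.024,0,0,0]
    - [-1,-0.024,0,0,0]

```text
time_s: 11.7
position: [0.466, 0.2065, 0.0849]
tool_rot: [1.869, 2.524, 0.001]
ft_force: [1.0, 0.3, 0.6]
opening: -0.001
grasp_force: 0.0
```

```bash
python3 -c "
from h import *
M=R.from_euler('z',17.07,degrees=True).as_matrix();h=np.array([.5400,.1689,0])
go(*(M@[-.062,.033,0]+h)[:2],.084,17.1)"
```

```text
t 11.7 pos [0.466  0.2065 0.0849] yaw 16.98 dist 0.0248 F [1.  0.3 0.6] open -0.001 tilt [0.0012 0.0002]
shares [-0.0412 -0.0038  0.0015] turn -0.001
```

Emit:
drive_tool:
  plan:
    - [-1,-0.008,-0.002,0,0]
    - [-1,-0.016,-0.003,0,0]
    - [-1,-0.024,-0.003,0,0]
    - [-1,-0.032,-0.003,0,0]
    - [-1,-0.036,-0.003,0,0]

```text
time_s: 12.2
position: [0.4701, 0.1855, 0.0843]
tool_rot: [1.869, 2.525, 0.0]
ft_force: [-0.6, 2.0, 0.9]
opening: -0.002
grasp_force: 0.8
```

Emit:
drive_tool:
  plan:
    - [-1,-0.003,0,0,0]
    - [-1,-0.006,0,0,0]
    - [-1,-0.006,0,0,0]

```text
time_s: 12.5
position: [0.4708, 0.1829, 0.0842]
tool_rot: [-1.867, -2.525, -0.001]
ft_force: [-1.4, 3.4, 1.8]
opening: -0.004
grasp_force: 2.1
```

Emit:
drive_tool:
  plan:
    - [-1,-0.003,0,0,0]
    - [-1,-0.004,0,0,0]
    - [-1,-0.004,0,0,0]

```text
time_s: 12.8
position: [0.4709, 0.1824, 0.0843]
tool_rot: [-1.864, -2.524, -0.005]
ft_force: [-4.1, 15.4, 3.1]
opening: 0.0
grasp_force: 7.4
```

Emit:
drive_tool:
  plan:
    - [-1,-0.002,0,0,0]
    - [-1,-0.003,0,0,0]
    - [-1,-0.003,0,0,0]

```text
time_s: 13.1
position: [0.471, 0.182, 0.0843]
tool_rot: [-1.861, -2.523, -0.008]
ft_force: [-5.5, 21.4, 4.4]
opening: 0.001
grasp_force: 11.4
```

The bolt has hit a hard stop at the expected place. I'll retreat and check.

Emit:
drive_tool:
  plan:
    - [-1,0.015,0,0,0]
    - [-1,0.03,0,0,0]
    - [-1,0.03,0,-0.06,0]
    - [-1,0.03,-0.02,-0.13,0]
    - [-1,0.06,0.02,-0.16,0]

```text
time_s: 13.6
position: [0.4732, 0.2155, 0.1853]
tool_rot: [1.867, 2.521, 0.004]
ft_force: [1.1, -0.6, 0.6]
opening: -0.002
grasp_force: 0.0
```

Emit:
drive_tool:
  plan:
    - [-1,0,0.05,0,0]
    - [-1,0,0.1,0,0]
    - [-1,0,0.15,0,0]
    - [-1,0,0.15,0,0]

```text
time_s: 14.0
position: [0.5611, 0.243, 0.1782]
tool_rot: [-1.869, -2.525, 0.003]
ft_force: [-0.0, 0.2, -0.7]
opening: -0.002
grasp_force: 0.0
```

```bash
python3 -c "
from h import *
P=camera_params('wrist');save('wrist','w7.png',None,1.4)
M=R.from_euler('z',17.07,degrees=True).as_matrix();h=np.array([.5400,.1689,0])
for p in [[-.062,.016,.0985],[-.062,.020,.0985],[-.036,0,.071],[.058,.042,.071],[-.053,.02,.064]]:
  print(p,(np.array(proj('wrist',M@p+h,P))*1.4).round(1))
go(.55,.2,.18,17.1)"
```

```text
[-0.062, 0.016, 0.0985] [212.7 373.8]
[-0.062, 0.02, 0.0985] [211.6 368. ]
[-0.036, 0, 0.071] [267.8 376.2]
[0.058, 0.042, 0.071] [414.7 317.2]
[-0.053, 0.02, 0.064] [242.2 343.3]
t 14.05 pos [0.5597 0.2428 0.1787] yaw 17.02 dist 0.0439 F [-0.7 -1.2 -0. ] open 0.002 tilt [-0.002  -0.0011]
shares [-0.0635 -0.0363 -0.0021] turn -0.0007
```

View pics/w7.png

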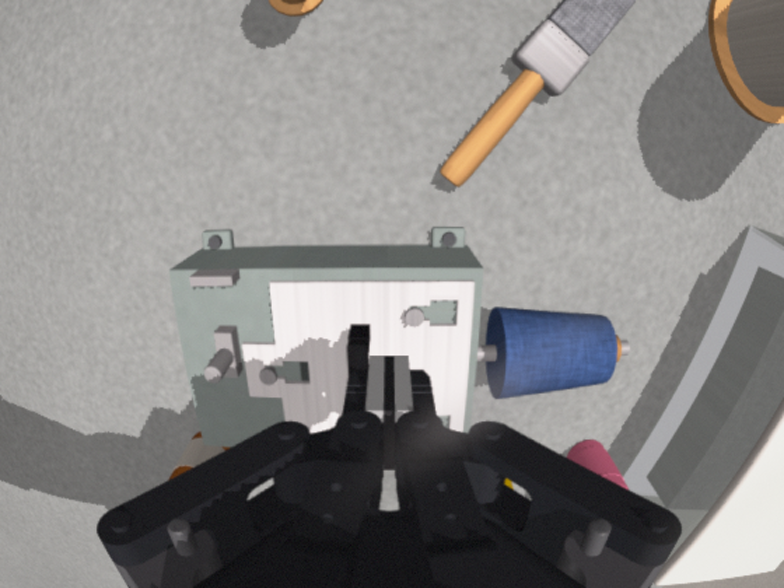

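```bash
python3 -c "
import cv2
g=cv2.cvtColor(cv2.imread('pics/raw_w7.png'),6)
print(g[252:276,142:176])" | cut -c1-160
python3 - <<'E'
import cv2,numpy as np
np.set_printoptions(linewidth=250,threshold=9999)
g=cv2.cvtColor(cv2.imread('pics/raw_w7.png'),6)
print(g[254:274,142:172])
E
```

```text
[[164 164 165 164 166 165 166 166 165 166 156 142 124 103  96 100 101 106
  104 105 104 104 104 123 143 119  87  87  88 109 148 186 233 238]
 [162 163 163 164 164 166 165 167 165 164 148 109  98 100 101 102 104 104
  108 104 104 103 103 107 134 123  90  84  88 101 148 186 228 239]
 [163 162 163 165 164 166 165 167 165 163 142 100  97 100 102 103 105 107
  106 103 105 104 100  99 116 115  91  87  88  99 138 179 222 238]
 [162 163 162 163 164 166 165 165 163 157 118  98 100 106 104 105 104 105
  106 105 102  98  96  96 116 125  97  87  87  94 135 171 215 238]
 [162 164 163 162 164 165 163 160 134 117  99 100 105 104 106 105 106 105
  103 104 101  97  95  94 122 138 107  86  87  93 117 143 206 238]
 [163 164 163 163 161 162 159 140 107  98  97 102 106 105 104 104 106 105
  103 101 100  95  91  93 124 150 108  83  85  88 106 126 191 233]
 [164 164 163 163 162 163 159 133 102  97 101 105 104 106 107 106 107 105
  105  99  96  93  87 100 143 159 120  89  84  84  96 112 140 180]
 [164 162 163 162 164 160 149 119  99 103 105 106 106 107 105 105 106 101
   98  98  94  89  89 125 168 169 129  
[... 4045 characters left out ...]
175 174 174 174 135 145 131  93  90 108 117 118 116 118 117 118 118 117 106  87 101]
 [113 110 109 113 140 168 174 174 175 173 152 133 136 120 119 105  83  96 110 114 114 116 115 117 117 117 117 112 104 108]
 [108 110 109 109 123 154 168 163 161 155 124 115 116 113 112 101  94 104 109 110 109 109 109 108 109 108 109 108 108 108]
 [108 108 109 109 110 127 148 134 123 120 114 114 114 114 108 102 103 107 108 110 109 109 109 108 109 108 108 107 107 109]
 [107 109 106 106 108 111 119 118 112 113 112 113 112 111 101 106 106 107 108 110 110 108 109 110 107 108 111 109 109 108]
 [109 107 108 110 108 106 108 107 107 108 109 110 106 107 107 108 107 110 109 109 109 110 110 108 109 108 108 108 107 108]]
```

The knob top is centred at about (151.5, 266.5) raw px, and fully across predicts (152, 267), so the bolt is home.

```bash
python3 -c "
from rig import hand_in
print(hand_in())"
```

```text
the job is handed in; nothing more can be done
None
```

I put the cover plate on over the pins, let go, pushed it fully home and slid the bolt all the way across against its stop; the job is handed in at about 14 of the 46 s, and the arm went near no bottle.

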